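Tea strainer held over an upturned cup

TASK

Get the little tea cup ready for pouring: it stands mouth-down, so turn it over to stand mouth-up on the worktop, setting it down rather than letting it drop or topple. Then take the tea strainer off the mug by its handle, lift it over the jars and hold it level and still over the cup, its basket hanging centred in the cup's mouth and its flange about a finger's width above the rim, touching neither the cup nor anything else. Finish while holding it there, with the mug and the other things still standing where they were.

Things in the scene. Friction and masses are not known exactly. Their poses are not given: they have to be found in the camera images.
- tea_cup: white handleless tea cup, round, 66 mm wide, 80 mm tall, 160 g. Wall 3.5 mm, mouth 59 mm inside; side straight from 30 mm above the foot to the rim, drawn in to 51 mm at the foot. Origin: centre of the foot's underside; z axis from foot to mouth, so down at the start (origin 80 mm above the worktop). Starts mouth-down on the worktop, right front; may be put back anywhere on the bare worktop.
- cup_mouth (a point): centre of the tea cup's mouth, in the plane of its rim (80 mm from the foot along the cup's z axis)
- strainer: steel tea strainer, 70 g: flat round flange 86 mm wide, 2.4 mm thick; under it a conical wire basket, 60 mm wide at the flange, 41 mm wide 18 mm below it, 15 mm wide at its bottom 34 mm below; a level handle along +x. Origin: centre of the flange's underside, z up. Starts level on the mug's rim (origin 97 mm above the worktop), basket in the mug, handle pointing roughly to the robot's right.
- strainer_grip (a point): where to take the handle: middle of a bar 12 mm wide and 8 mm high that runs from 62 to 152 mm from the strainer's origin along its +x, its underside level with the origin (a small hanging eye at the end). This point is 100 mm from the origin and 4 mm above its level; axes as the strainer's
- mug: white mug with a handle, 97 mm tall, round body 77 mm wide, on the worktop to the robot's left front. Origin on the worktop at the middle of its outline with the handle; the round body's axis is at +16 mm along its y axis, the handle sticks out to 55 mm along -y, about oppopoint to the strainer's handle
- storage_jar: round glass jar with a grey lid, 71 mm wide, 110 mm tall; one of four things in a row between mug and cup that runs away from the robot past the wooden board's right edge. Right of the row the worktop is bare but for the cup and, behind it, the jug, to beyond 0.4 m right of the robot. Origin: centre of its underside, z up
- spice_jar: slim spice jar with a green cap, 46 mm wide, 106 mm tall, in the same row. Origin: centre of its underside, z up
- tin: tall food tin, 75 mm wide, 110 mm tall, in the same row. Origin: centre of its underside, z up
- salt_shaker: small shaker with a domed top, 44 mm wide, 90 mm tall, in the same row. Origin: centre of its underside, z up
- jug: clear measuring jug, 120 x 169 mm with its handle, 135 mm tall, on the worktop behind the cup. Origin: middle of its outline, on the worktop, z up. To the right of cup and jug stands a fixed toaster oven, 340 mm tall, whose side towards them runs from about x 0.51, y -0.63 to x 0.73, y -0.31 (m); keep the arm clear of it
Mind the look-alikes: they are no part of the job. What is shaped like the tea_cup but black is not meant.

How it is judged:
On the way, in this order (a step that is already met when the one before it is completed fails the run):
1. the cup stands mouth-up on the worktop, let go (angle between tea_cup's own z axis and vertical below 0.08 rad and height (world z) of tea_cup below 0.006 m and linear speed of tea_cup below 0.03 m/s and contact force between the fingers and tea_cup below 0.05 N), for 0.3 s.
2. the strainer is lifted clear off the mug by the fingers (z of strainer in the frame of mug above 0.135 m and contact force between strainer and mug below 0.05 N and contact force between the fingers and strainer above 1 N), for 0.2 s.
At the end, for the whole second after the job is handed in: Cup mouth-up on the worktop (within 4.5 deg), untouched; strainer held still by the fingers, level within 8 deg, within 9 mm of the cup's axis, flange 5 to 28 mm above the cup's rim, touching no cup, mug, jar or jug; mug upright within 40 mm of its start (angle between tea_cup's own z axis and vertical below 0.08 rad and height (world z) of tea_cup between -0.006 and 0.006 m and contact force between tea_cup and the fingers below 0.05 N and contact force between tea_cup and the arm below 0.05 N and horizontal distance between strainer and cup_mouth below 0.009 m and z of strainer in the frame of tea_cup between 0.085 and 0.108 m and angle between strainer's own z axis and vertical below 0.14 rad and linear speed of strainer below 0.02 m/s and angular speed of strainer below 0.15 rad/s and contact force between the fingers and strainer above 1 N and contact force between strainer and tea_cup below 0.02 N and contact force between strainer and mug below 0.02 N and contact force between strainer and storage_jar below 0.02 N and contact force between strainer and spice_jar below 0.02 N and contact force between strainer and tin below 0.02 N and contact force between strainer and salt_shaker below 0.02 N and contact force between strainer and jug below 0.02 N and angle between mug's own z axis and vertical below 0.1 rad and distance of mug from where it was at the start of the episode below 0.04 m); the arm keeps its last pose, push and grip.
It fails at once if the cup drops or topples (faster than 0.5 m/s with no finger on it) (contact force between the fingers and tea_cup below 0.05 N and linear speed of tea_cup above 0.5 m/s).
It fails at once if a bystander is shifted more than 25 mm or tipped (distance of any of storage_jar, spice_jar, tin, salt_shaker, jug from where it was at the start of the episode above 0.025 m or angle between any of storage_jar, spice_jar, tin, salt_shaker, jug's own z axis and vertical above 0.3 rad).
It fails at once if the mug is tipped over (angle between mug's own z axis and vertical above 0.5 rad).
It also fails if it takes over 72 s, if anything falls off the work surface, if the arm or the gripper's body presses on something with over 40 N, if the wrist force passes 120 N, or if a joint passes its speed limit or range.

ROBOT

A 7-joint arm with a two-finger parallel gripper is mounted at the origin on a cart in front of the work surface, level with it; the furniture and walls round the work are solid. World frame = base frame: x ahead of the robot, y to its left, z up, the work surface at z = 0. Lengths are in m, angles in rad, forces in N, time in s.
With the tool pointing down it reaches from about 0.4 to 0.85 m from the base axis. Payload 4.5 kg.
Tool frame: the origin (TCP) lies where the fingers leave the gripper's body, on its centre line; the fingertips stand 64 mm ahead of it and the grasp point (between the pads) lies 45 mm ahead of it; z points along the fingers, y is the line along which they close (so a half turn about z gives the same grasp; the last joint's range is limited). The gripper opens to 88 mm and grips with 3 to 60 N. Pads are 18 mm wide; open, the fingers measure 123 mm over their backs; the gripper's body (75 mm by 187 mm) begins 45 mm behind the grasp point.
Start: joints at [1.181, 0.689, -0.195, 1.565, 0.157, 0.902, -0.215], TCP at [0.257, -0.57, 0.303] pointing down, gripper open.
Joint ranges: [-3.01, 3.01], [-0.46, 2.08], [-1.47, 1.51], [0.13, 2.56], [-1, 4.14], [0.04, 2.09], [-2.66, 2.66]. Speed limits (rad/s): [2.57, 2.57, 3.14, 3.14, 3.14, 3.14, 3.14].

INTERFACE

Orientations are given as a unit quaternion [x, y, z, w].
In Python, from plant import r gives the robot as it stands.
- The arm moves only by the tool play_rows, never from a script. Its arguments are lists of equal length, an entry for each row: "translation": the shift along the tool's x, y, z in m, a list of three; "delta_rot": the turn, a rotation vector about the tool's x, y, z in degrees, a list of three; "grip": the opening, from -1 (shut) to 1 (fully open). In form: {"translation": [[x, y, z], ...], "delta_rot": [[rx, ry, rz], ...], "grip": [grip, ...]}. A call has 1 to 20 rows; each row shifts and turns the commanded pose from where the row before left it, along the tool's axes as they then stand; what a row does not reach is not made up. A row lasts 1/8 s, in which the tool goes at most 62.5 mm and 10.7 degrees, less where a joint would pass 70% of its speed; a pose out of reach is approached as far as the arm can. A call with a gripper value outside its range is refused whole. The fingers move at their own pace and stop on an object; "squeeze" is the grip in N (left out, the last holds). Time passes only in rows, so rows that do not move let the fingers close. It gives the time, the measured TCP pose, the force, the opening and the grip force at its end, in the units of the state.
- r.get_state(): the state, without advancing time (a new reading comes with each control period).
- r.snapshot(name): name is "side" or "top"; returns the picture (420x560x3 uint8, blue, green, red); there is no depth.
- r.get_calibration(name): a dict with "intrinsics" (3x3 intrinsics, pixels), "k1" (the pictures are not rectified: a ray, as slopes to the right and down, at radius r is drawn at 1 + k1 r^2 times it, then the intrinsics apply), "eye" and "rotation" of the camera in the world. Camera axes: x right, y up, looking along -z (the intrinsics and any distortion apply to the point x, -y, -z); pixel columns grow to the right and rows downward; lengths in m; the calibration is good to about 2 mm. A picture is of the moment at which its call begins. get_calibration takes no time and is no camera call.
- r.finish_job(): hands the job in; it is judged then, once.
Trained networks look in the newest picture that a camera, given by its name, has taken for a name from the list of things; names that differ only in an ending like _2 or _b are one class to them, and where a whole thing is asked for, a point or a joint stands for the part that bears it (a point fixed in the world has none). Each returns a list of dicts, best first, with "confidence" (0 to 1); they miss things now and then, are a little off and sometimes report something else, mostly with a low value. They report only what shows in the picture. A call takes as long as a camera call. They do not tell look-alikes from the thing itself.
- r.look_for(camera, target): "point" ([x, y, z] in m, in world coordinates, good to about 4 mm: the middle of the surface that is visible of it).
- r.silhouettes(camera, target): "pixels" (420x560 bool, what is visible of it).
The state is a dict: "clock": time; "q": joint angles; "qd": joint speeds; "joint_torque": joint torques, N m; "tool_pos": TCP position; "eef_rot": TCP orientation; "contact_force": force on the tool from outside, world axes, zero at the start; "moment": the same for the moment, N m; "opening": opening from 0.0 (shut) to 1.0 (fully open); "finger_force": force on a finger pad.
Only numpy, scipy, OpenCV 4.12 (cv2) and the standard library are available. Lean on these libraries where they do the work, as an engineer would, in place of code of your own. Each camera call takes 0.05 s, during which the arm holds its last target. There are 200 camera calls.

## Working session

There is one attempt and no reset: what is moved stays moved. The work goes in short steps, Python scripts to look and compute and a tool call to move; the robot and the scene stay as the last step left them, time stands still between calls to the robot, and variables do not carry over. Pictures are saved under pics/ and viewed, at most 13 in all, crops included, and the job is handed in when it is done.

Besides the shell and the picture viewer there is one more tool, called by a JSON object that holds its "method" and its "body". play_rows: Moves the arm, as the interface text tells. Its arguments: {"type":"object","properties":{"translation":{"type":"array","items":{"type":"array","items":{"type":"number"}}},"delta_rot":{"type":"array","items":{"type":"array","items":{"type":"number"}}},"grip":{"type":"array","items":{"type":"number"}},"squeeze":{"type":"number"}},"required":["translation","delta_rot","grip"]}

```bash
mkdir -p pics; ls; python3 - <<'E'
from plant import r
import cv2,numpy as np
s=r.get_state();print({k:np.round(v,3).tolist() for k,v in s.items()})
for c in("top","side"):
    im=r.snapshot(c);cv2.imwrite(f"pics/{c}0.png",im)
    k=r.get_calibration(c);print(c,k)
    for t in("tea_cup","strainer","strainer_grip","mug","storage_jar","spice_jar","tin","salt_shaker","jug"):
        print(t,[(np.round(d["point"],3).tolist(),round(d["confidence"],2)) for d in r.look_for(c,t)[:3]])
E
```

```text
pics
{'clock': 0.0, 'q': [1.181, 0.69, -0.195, 1.566, 0.157, 0.902, -0.215], 'qd': [0.001, 0.002, -0.001, 0.001, -0.0, -0.0, -0.001], 'joint_torque': [-0.0, -52.757, -1.267, -15.343, -0.053, 0.007, 0.0], 'tool_pos': [0.257, -0.569, 0.302], 'eef_rot': [0.978, 0.21, -0.0, -0.001], 'contact_force': [1.07, -0.043, -0.093], 'moment': [0.056, 0.028, 0.001], 'finger_force': 0.0, 'opening': 1.002}
top {'intrinsics': array([[480.85392656,   0.        , 280.05538716],
       [  0.        , 480.85392656, 201.7211028 ],
       [  0.        ,   0.        ,   1.        ]]), 'k1': -0.009061570069992355, 'eye': array([3.11681062e-01, 1.11545845e-03, 1.33166029e+00]), 'rotation': array([-0.06384438,  0.06185812,  0.70988878, -0.69868117])}
tea_cup [([0.511, -0.283, 0.08], 0.76), ([0.389, 0.025, 0.078], 0.76)]
strainer [([0.426, 0.276, 0.103], 0.63)]
strainer_grip [([0.418, 0.283, 0.097], 0.82)]
mug [([0.408, 0.302, 0.035], 0.64), ([0.509, -0.281, 0.08], 0.29)]
storage_jar [([0.55, -0.123, 0.106], 0.88)]
spice_jar [([0.634, -0.116, 0.104], 0.66), ([0.419, 0.284, 0.098], 0.39)]
tin [([0.477, -0.12, 0.109], 0.62)]
salt_shaker [([0.394, -0.112, 0.08], 0.52)]
jug [([0.729, -0.25, 0.065], 0.89)]
side {'intrinsics': array([[530.11197449,   0.        , 279.89083671],
       [  0.        , 530.11197449, 207.54030511],
       [  0.        ,   0.        ,   1.        ]]), 'k1': -0.019178619891946885, 'eye': array([0.14401356, 1.16708223, 0.61255181]), 'rotation': array([-0.08794124,  0.54590053,  0.82040567, -0.14557979])}
tea_cup [([0.392, 0.056, 0.043], 0.93), ([0.508, -0.276, 0.076], 0.65)]
strainer [([0.427, 0.271, 0.101], 0.58)]
strainer_grip [([0.426, 0.273, 0.095], 0.84), ([0.706, -0.198, 0.104], 0.3)]
mug [([0.409, 0.322, 0.063], 0.6)]
storage_jar [([0.55, -0.099, 0.084], 0.69)]
spice_jar [([0.409, 0.321, 0.06], 0.73)]
tin [([0.469, -0.091, 0.076], 0.74)]
salt_shaker [([0.39, -0.099, 0.051], 0.8)]
jug [([0.709, -0.195, 0.102], 0.93)]
```

View pics/top0.png

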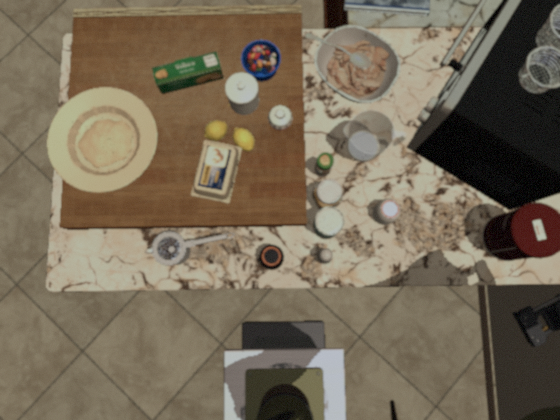

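View pics/side0.png

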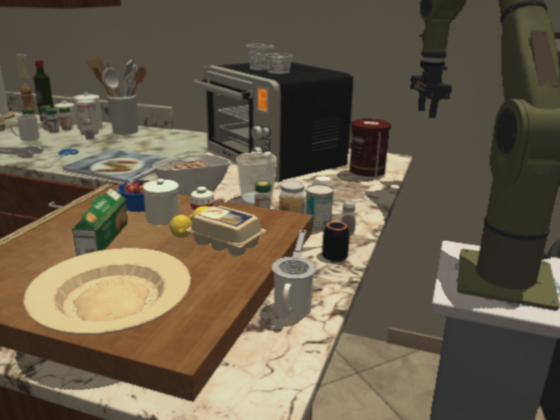

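Top view: the white cup is mouth-down at (388,210). The strainer is on the mug at (170,247), its handle running to about (230,238). The row of jars is at columns 325–330 and the black look-alike at (270,256). The side view agrees, but the cup is mostly hidden there behind the tin, around (322,182). Next I'll fit the cup and strainer poses.

```bash
cat > h.py <<'E'
from plant import r
import cv2,numpy as np
from scipy.spatial.transform import Rotation as R
from scipy.optimize import minimize
def proj(c,P):
    k=r.get_calibration(c);p=R.from_quat(k["rotation"]).inv().apply(np.atleast_2d(P)-k["eye"])
    u=np.c_[p[:,0],-p[:,1]]/-p[:,2:];u=u*(1+k["k1"]*(u**2).sum(1,keepdims=True))
    K=k["intrinsics"];return u*[K[0,0],K[1,1]]+[K[0,2],K[1,2]]
def unproj(c,uv,z):
    f=lambda xy:((proj(c,[xy[0],xy[1],z])[0]-uv)**2).sum()
    return minimize(f,[.5,0],method="Nelder-Mead",options=dict(xatol=1e-5,fatol=1e-6)).x
t=np.linspace(0,2*np.pi,48,endpoint=False)
ring=lambda rad,z:np.c_[rad*np.cos(t),rad*np.sin(t),0*t+z]
CUP=[np.r_[ring(.0255,0),ring(.033,.03),ring(.033,.08)]]
STR=[np.r_[ring(.043,0),ring(.043,.0024)],np.array([[x,y,z] for x in(.04,.155) for y in(-.006,.006) for z in(0,.008)])]
def mask(c,parts,pos,rot,S=4):
    m=np.zeros((420*S,560*S),np.uint8)
    for P in parts:
        uv=(proj(c,rot.apply(P)+pos)+.5)*S
        cv2.fillConvexPoly(m,cv2.convexHull(uv.astype(np.float32)).astype(np.int32),255)
    return cv2.resize(m,(560,420),interpolation=cv2.INTER_AREA)/255.
def sil(c,target,near,shot=True):
    if shot:r.snapshot(c)
    L=[d for d in r.silhouettes(c,target)]
    best=None
    for d in L:
        ys,xs=np.nonzero(d["pixels"]);q=np.array([xs.mean(),ys.mean()])
        e=np.hypot(*(q-near))
        if best is None or e<best[0]:best=(e,d["pixels"].astype(float),d["confidence"],q)
    return best
def fit(f,x0,step):
    s=np.array([x0]+[np.array(x0)+np.eye(len(x0))[i]*step[i] for i in range(len(x0))])
    o=minimize(f,x0,method="Nelder-Mead",options=dict(initial_simplex=s,xatol=1e-4,fatol=1e-5));return np.round(o.x,4),round(o.fun,3)
iou=lambda a,b:1-np.minimum(a,b).sum()/np.maximum(a,b).sum()
E
python3 - <<'E'
from h import *
D=R.from_euler("x",180,degrees=True)
b=sil("top","tea_cup",[388,210]);print(b[2:],b[1].sum())
print("cup",fit(lambda p:iou(mask("top",CUP,[p[0],p[1],.08],D),b[1]),[.511,-.283],[.01,.01]))
bs={c:sil(c,"strainer",n) for c,n in(("top",[180,245]),("side",[295,262]))}
print([(v[2:],v[1].sum()) for v in bs.values()])
for cs in(("top",),("side",),("top","side")):
    print(cs,fit(lambda p:sum(iou(mask(c,STR,[p[0],p[1],.097],R.from_euler("z",p[2])),bs[c][1]) for c in cs),[.42,.3,-1.4],[.01,.01,.1]))
for t in("tea_cup","strainer"):
  for d in r.silhouettes("side",t):
    ys,xs=np.nonzero(d["pixels"]);print(t,d["confidence"],xs.mean(),ys.mean(),len(xs))
im=r.snapshot("top");o=im.copy();o[bs["top"][1]>0]=(0,0,255);o[b[1]>0]=(0,0,255)
A=cv2.resize(im[150:290,120:420],None,fx=2.6,fy=2.1);B=cv2.resize(o[150:290,120:420],None,fx=2.6,fy=2.1)
cv2.imwrite("pics/a.png",np.vstack([A,B]))
E
```

```text
(0.95, array([386.30918728, 211.24558304])) 566.0
cup (array([ 0.5148, -0.2881]), np.float64(0.053))
[((0.88, array([175.37003311, 245.86506623])), np.float64(1208.0)), ((0.88, array([294.82318501, 262.67330211])), np.float64(854.0))]
('top',) (array([ 0.419 ,  0.2913, -1.3844]), np.float64(0.106))
('side',) (array([ 0.4194,  0.2901, -1.3731]), np.float64(0.157))
('top', 'side') (array([ 0.4191,  0.291 , -1.3764]), np.float64(0.273))
tea_cup 0.9 334.71080508474574 241.09851694915255 944
tea_cup 0.6 323.3164556962025 180.3227848101266 158
tea_cup 0.33 295.9975186104218 262.35856079404465 806
strainer 0.88 294.8231850117096 262.6733021077283 854
```

View pics/a.png

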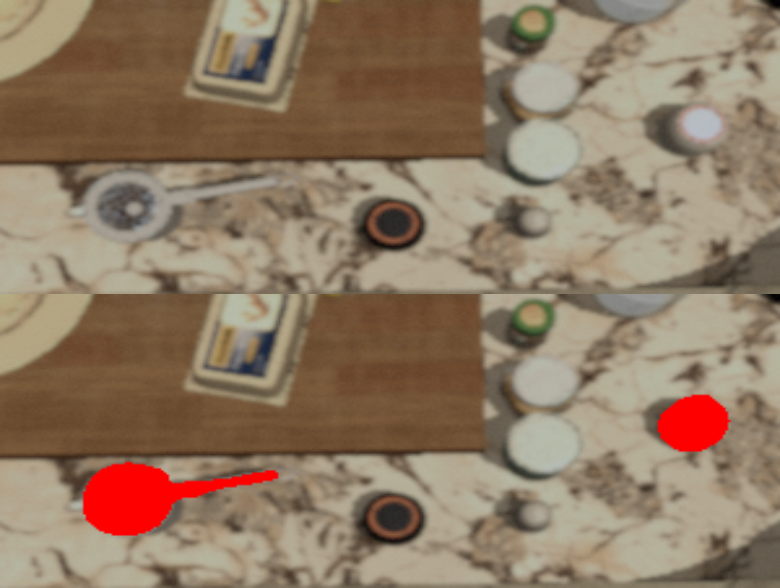

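The mask overlay matches the cup (top panel about (698,125)) and the strainer (about (130,205)). To plan the flip I'll fit a simple kinematic model, so I'm making some small probing moves with the tool up in free space.

```bash
cat > fk.py <<'E'
from h import *
import itertools
def rot(q,s,off):
    q=np.array(q)*s+off
    return [R.from_euler("z" if i%2==0 else "y",q[i]) for i in range(7)]
E
python3 - <<'E'
from fk import *
s=r.get_state();T=R.from_quat(s["eef_rot"])
res=[]
for s1,s3,s5,s7 in itertools.product((1,-1),repeat=4):
  for o1 in(0,np.pi/2,np.pi,-np.pi/2):
   for o7 in (0,np.pi/2):
    M=R.identity()
    for x in rot(s["q"],[s1,1,s3,1,s5,1,s7],[o1,0,0,0,0,0,o7]):M=M*x
    e=min((M.inv()*T).magnitude(),(M*R.from_euler("z",np.pi)).inv().__mul__(T).magnitude())
    res.append((round(np.degrees(e),2),s1,s3,s5,s7,round(o1,2),round(o7,2)))
print(*sorted(res)[:8],sep="\n")
for uv,z in(([388,288],0),([300,289],0),([510,255],0),([490,240],0)):print(uv,unproj("top",np.array(uv),z))
E
```

```text
(np.float64(0.0), -1, -1, -1, -1, -1.57, 0)
(np.float64(0.0), -1, -1, -1, -1, 0, 1.57)
(np.float64(0.0), -1, -1, -1, -1, 1.57, 0)
(np.float64(0.01), -1, -1, -1, -1, 3.14, 1.57)
(np.float64(3.87), -1, 1, 1, 1, -1.57, 0)
(np.float64(3.87), -1, 1, 1, 1, 0, 1.57)
(np.float64(3.87), -1, 1, 1, 1, 1.57, 0)
(np.float64(3.87), -1, 1, 1, 1, 3.14, 1.57)
[388, 288] [ 0.30760908 -0.28744132]
[300, 289] [ 0.30875251 -0.04759563]
[510, 255] [ 0.39159132 -0.6290816 ]
[490, 240] [ 0.43392175 -0.57762393]
```

{"method": "play_rows", "body": {"translation": [[0,0,-0.02],[0,0,-0.02],[0,0,0],[0,0,0],[0,0,0],[0,0,0]], "delta_rot": [[0,0,0],[10,0,0],[10,0,0],[10,0,0],[10,0,0],[0,0,0]], "grip": [1,1,1,1,1,1]}}

```text
clock: 2.2
tool_pos: [0.2574, -0.5702, 0.3373]
eef_rot: [0.92, 0.198, -0.071, -0.331]
contact_force: [-0.4, -0.9, -1.2]
opening: 1.002
finger_force: 0.0
```

```bash
python3 - <<'E'
from fk import *
s=r.get_state();T=R.from_quat(s["eef_rot"]);print({k:np.round(v,3).tolist() for k,v in s.items() if k in("q","tool_pos","eef_rot","clock")},T.as_matrix().round(3))
res=[]
for s1,s3,s5,s7 in itertools.product((1,-1),repeat=4):
  for o1 in(0,np.pi/2,np.pi,-np.pi/2):
   for o7 in (0,np.pi/2):
    M=R.identity()
    for x in rot(s["q"],[s1,1,s3,1,s5,1,s7],[o1,0,0,0,0,0,o7]):M=M*x
    e=min((M.inv()*T).magnitude(),(M*R.from_euler("z",np.pi)).inv().__mul__(T).magnitude())
    res.append((round(np.degrees(e),2),s1,s3,s5,s7,round(o1,2),round(o7,2)))
print(*sorted(res)[:8],sep="\n")
E
```

```text
{'clock': 2.2, 'q': [1.151, 0.984, -0.176, 0.941, 0.056, 1.912, -0.147], 'tool_pos': [0.257, -0.57, 0.337], 'eef_rot': [0.92, 0.198, -0.071, -0.331]} [[ 0.912  0.316 -0.262]
 [ 0.411 -0.702  0.581]
 [-0.001 -0.638 -0.77 ]]
(np.float64(0.0), -1, -1, -1, -1, 0, 1.57)
(np.float64(0.39), -1, 1, 1, 1, 0, 1.57)
(np.float64(6.25), -1, 1, -1, 1, 0, 1.57)
(np.float64(6.42), -1, -1, 1, -1, 0, 1.57)
(np.float64(16.88), -1, -1, -1, 1, 0, 1.57)
(np.float64(17.13), -1, 1, 1, -1, 0, 1.57)
(np.float64(19.96), -1, -1, 1, 1, 0, 1.57)
(np.float64(20.12), -1, 1, -1, -1, 0, 1.57)
```

```bash
python3 - <<'E'
from fk import *
np.save("s1.npy",np.r_[r.get_state()["q"],r.get_state()["tool_pos"],r.get_state()["eef_rot"]])
T=R.from_quat(r.get_state()["eef_rot"])
for ps in(30,45):
    a=np.radians(ps);z=np.array([np.cos(a),np.sin(a),0]);y=np.array([np.sin(a),-np.cos(a),0])
    for sg in(1,-1):
        M=np.c_[np.cross(sg*y,z),sg*y,z];print(ps,sg,np.degrees((T.inv()*R.from_matrix(M)).as_rotvec()).round(1))
E
```

```text
30 1 [-26.5  84.1 -35.1]
30 -1 [100.6  31.8 104.3]
45 1 [-14.8  78.1 -45.4]
45 -1 [ 90.5  17.2 103.2]
```

{"method": "play_rows", "body": {"translation": [[0,0,0],[0,0,0],[0,0,0],[0,0,0],[0,0,0]], "delta_rot": [[0,-10,0],[0,-10,0],[0,-10,0],[0,-10,0],[0,0,0]], "grip": [1,1,1,1,1]}}

```text
clock: 2.82
tool_pos: [0.2594, -0.5679, 0.3414]
eef_rot: [0.84, 0.302, -0.38, -0.241]
contact_force: [-0.1, 0.5, -0.2]
opening: 0.999
finger_force: 0.0
```

```bash
python3 - <<'E'
from fk import *
s=r.get_state();np.save("s2.npy",np.r_[s["q"],s["tool_pos"],s["eef_rot"]])
print(R.from_quat(s["eef_rot"]).as_matrix().round(2),np.round(s["q"],3))
E
```

```text
[[ 0.53  0.32 -0.78]
 [ 0.69 -0.7   0.18]
 [-0.49 -0.63 -0.59]] [ 0.882  0.975 -0.049  1.096  0.551  1.868 -0.105]
```

{"method": "play_rows", "body": {"translation": [[0,0,0],[0,0,0],[0,0,0],[0,0,0],[0,0,0]], "delta_rot": [[-10,0,0],[-10,0,0],[-10,0,0],[-10,0,0],[0,0,0]], "grip": [1,1,1,1,1]}}

```text
clock: 3.45
tool_pos: [0.2536, -0.5696, 0.3439]
eef_rot: [0.874, 0.409, -0.256, 0.06]
contact_force: [-0.3, -0.1, -0.1]
opening: 1.002
finger_force: 0.0
```

```bash
python3 - <<'E'
from fk import *
s=r.get_state();np.save("s3.npy",np.r_[s["q"],s["tool_pos"],s["eef_rot"]])
print(R.from_quat(s["eef_rot"]).as_matrix().round(2),np.round(s["q"],3),s["clock"])
S=[np.r_[[1.181,.69,-.195,1.566,.157,.902,-.215],[.257,-.569,.302],[.978,.21,0,-.001]]]+[np.load(f"s{i}.npy") for i in(1,2,3)]
A=[];b=[]
for v in S:
    Rs=rot(v[:7],[-1,1,-1,1,-1,1,-1],[0]*6+[np.pi/2]);M=R.identity();cols=[np.array([0,0,1.])]
    for i,x in enumerate(Rs):
        M=M*x
        if i==0:cols.append(M.apply([1,0,0]))
        if i==1:cols+= [M.apply([0,0,1])]
        if i==2:cols+=[M.apply([1,0,0])]
        if i==3:cols+=[M.apply([1,0,0]),M.apply([0,0,1])]
        if i==5:cols+=[M.apply([1,0,0]),M.apply([0,0,1])]
    print(np.degrees((M.inv()*R.from_quat(v[10-0:14])).magnitude()).round(2),)
    A.append(np.array(cols).T);b.append(v[7:10])
A=np.vstack(A);b=np.hstack(b);x,_,rk,sv=np.linalg.lstsq(A,b,rcond=None)
print("z0 a0 L1 e1 e2 L2 w L3",x.round(4),"res",np.abs(A@x-b).max(),sv.round(3))
E
```

```text
[[ 0.53  0.74 -0.4 ]
 [ 0.68 -0.66 -0.31]
 [-0.5  -0.1  -0.86]] [ 0.945  0.654 -0.148  1.626  0.735  1.051 -0.308] 3.45
0.07
0.0
0.0
0.0
z0 a0 L1 e1 e2 L2 w L3 [ 0.1042  0.0705  0.6646 -0.1961 -0.0606  0.2716 -0.0402  0.3134] res 0.007269318906472533 [3.926 3.868 0.97  0.689 0.352 0.221 0.174 0.049]
```

```bash
cat > rec.py <<'E'
from fk import *
import glob
s=r.get_state();n=len(glob.glob("s*.npy"))+1;np.save(f"s{n}.npy",np.r_[s["q"],s["tool_pos"],s["eef_rot"]])
print(n,np.round(s["q"],2),np.round(s["tool_pos"],3))
E
python3 -c "print(1)"
```

```text
1
```

{"method": "play_rows", "body": {"translation": [[0.05,0,-0.02],[0.05,0,-0.02],[0.05,0,0],[0,0,0],[0,0,0],[0,0,0]], "delta_rot": [[0,10,0],[0,10,0],[0,10,0],[0,10,0],[0,10,0],[0,0,0]], "grip": [1,1,1,1,1,1]}}

```text
clock: 4.2
tool_pos: [0.3559, -0.4555, 0.3256]
eef_rot: [0.901, 0.394, 0.136, -0.119]
contact_force: [-0.1, 0.2, 0.1]
opening: 1.003
finger_force: 0.0
```

```bash
python3 rec.py
```

```text
4 [ 1.27  0.73 -0.57  1.54  0.03  1.09  0.04] [ 0.356 -0.456  0.326]
```

{"method": "play_rows", "body": {"translation": [[0,0,0],[0,0,0],[0,0,0],[0,0,0],[0,0,0]], "delta_rot": [[0,10,0],[0,10,0],[0,10,0],[0,10,0],[0,0,0]], "grip": [1,1,1,1,1]}}

```text
clock: 4.82
tool_pos: [0.3578, -0.4523, 0.3239]
eef_rot: [0.799, 0.332, 0.435, -0.249]
contact_force: [0.3, -0.5, 0.2]
opening: 1.001
finger_force: 0.0
```

```bash
python3 rec.py
```

```text
5 [ 1.57  1.   -0.84  1.49 -0.34  1.2   0.3 ] [ 0.358 -0.452  0.324]
```

{"method": "play_rows", "body": {"translation": [[0,0.05,0],[0,0.05,0],[0,0,0],[0,0,0]], "delta_rot": [[0,10,0],[0,10,0],[0,10,0],[0,0,0]], "grip": [1,1,1,1]}}

```text
clock: 5.32
tool_pos: [0.4348, -0.5153, 0.3134]
eef_rot: [0.659, 0.258, 0.625, -0.328]
contact_force: [-1.0, -0.4, -0.8]
opening: 1.001
finger_force: 0.0
```

```bash
python3 rec.py; cat > fitk.py <<'E'
from fk import *
import glob
def chain(q):
    M=R.identity();C=[np.eye(3)]
    for x in rot(q,[-1,1,-1,1,-1,1,-1],[0]*6+[np.pi/2]):M=M*x;C.append(M.as_matrix())
    return M,C
def load():return [np.r_[[1.181,.69,-.195,1.566,.157,.902,-.215],[.257,-.569,.302],[.978,.21,0,-.001]]]+[np.load(f) for f in sorted(glob.glob("s[0-9]*.npy"))]
# columns: base z, after j1 x, after j2 z,  after j3 (x,y), after j4 (x), after j5 z, (x,y) , j6 x, z
SEL=[(0,2),(1,0),(1,1),(2,2),(3,0),(3,1),(4,0),(5,2),(5,0),(5,1),(7,2),(6,0)]
def J(q,sel):
    C=chain(q)[1];return np.array([C[i][:,k] for i,k in sel]).T
if __name__=="__main__":
    S=load();b=np.hstack([v[7:10] for v in S])
    for sel in(SEL,[s for s in SEL if s not in((1,1),(3,1),(5,1))],[(0,2),(2,2),(3,0),(4,0),(5,2),(7,2)],[(0,2),(1,0),(2,2),(5,2),(7,2),(6,0)],[(0,2),(2,2),(5,2),(7,2),(6,0)],[(0,2),(2,2),(5,2),(7,2)]):
        A=np.vstack([J(v[:7],sel) for v in S]);l=3e-3
        x=np.linalg.solve(A.T@A+l*l*np.eye(len(sel)),A.T@b);print(dict(zip(sel,x.round(3))),"res",np.abs(A@x-b).reshape(-1,3).max(1).round(4))
E
python3 fitk.py
```

```text
6 [ 1.52  1.34 -0.98  1.17 -0.56  1.4   0.32] [ 0.435 -0.515  0.313]
{(0, 2): np.float64(0.347), (1, 0): np.float64(0.0), (1, 1): np.float64(-0.018), (2, 2): np.float64(0.562), (3, 0): np.float64(0.0), (3, 1): np.float64(-0.027), (4, 0): np.float64(-0.001), (5, 2): np.float64(0.345), (5, 0): np.float64(0.001), (5, 1): np.float64(-0.0), (7, 2): np.float64(0.261), (6, 0): np.float64(-0.0)} res [0.0001 0.0001 0.     0.0001 0.0001 0.0001 0.0001]
{(0, 2): np.float64(0.266), (1, 0): np.float64(0.012), (2, 2): np.float64(0.599), (3, 0): np.float64(-0.026), (4, 0): np.float64(-0.069), (5, 2): np.float64(0.31), (5, 0): np.float64(0.051), (7, 2): np.float64(0.271), (6, 0): np.float64(0.007)} res [0.0188 0.0235 0.0095 0.0046 0.0116 0.0092 0.0264]
{(0, 2): np.float64(0.259), (2, 2): np.float64(0.671), (3, 0): np.float64(-0.062), (4, 0): np.float64(-0.003), (5, 2): np.float64(0.315), (7, 2): np.float64(0.326)} res [0.0247 0.0246 0.0149 0.0043 0.0135 0.0072 0.0335]
{(0, 2): np.float64(0.27), (1, 0): np.float64(0.019), (2, 2): np.float64(0.664), (5, 2): np.float64(0.29), (7, 2): np.float64(0.312), (6, 0): np.float64(0.04)} res [0.0225 0.0255 0.0206 0.0069 0.0095 0.0119 0.0227]
{(0, 2): np.float64(0.259), (2, 2): np.float64(0.688), (5, 2): np.float64(0.293), (7, 2): np.float64(0.316), (6, 0): np.float64(0.042)} res [0.0216 0.025  0.0194 0.0103 0.0131 0.011  0.025 ]
{(0, 2): np.float64(0.27), (2, 2): np.float64(0.666), (5, 2): np.float64(0.267), (7, 2): np.float64(0.311)} res [0.0289 0.0336 0.0237 0.0149 0.009  0.0114 0.0199]
```

```bash
cat > ik.py <<'E'
from fitk import *
from scipy.optimize import least_squares
S=load();b=np.hstack([v[7:10] for v in S]);A=np.vstack([J(v[:7],SEL) for v in S]);X=np.linalg.solve(A.T@A+9e-6*np.eye(12),A.T@b)
LO=np.array([-3.01,-.46,-1.47,.13,-1,.04,-2.66]);HI=np.array([3.01,2.08,1.51,2.56,4.14,2.09,2.66])
def FK(q):
    M,C=chain(q);return np.array([C[i][:,k] for i,k in SEL]).T@X,M
def pts(q):
    C=chain(q)[1];x=dict(zip(SEL,X));p=C[0][:,2]*x[0,2]+C[1][:,1]*x[1,1];out=[p]
    e=p+C[2][:,2]*x[2,2]+C[3][:,1]*x[3,1];return np.array([p,e,e+C[5][:,2]*x[5,2]])
def target(grasp,psi,a,sg,roll=0):
    c,s=np.cos(np.radians(psi)),np.sin(np.radians(psi));a=np.radians(a)
    z=np.array([c*np.cos(a),s*np.cos(a),-np.sin(a)]);y=sg*np.array([s,-c,0])
    return np.array(grasp)-.045*z,R.from_matrix(np.c_[np.cross(y,z),y,z])
def IK(p,M,q0):
    f=lambda q:np.r_[(FK(q)[0]-p)*5,(FK(q)[1].inv()*M).as_rotvec()]
    o=least_squares(f,np.clip(q0,LO+.01,HI-.01),bounds=(LO,HI),max_nfev=60);return o.x,np.abs(o.fun).max()
E
cat > scan.py <<'E'
from ik import *
rng=np.random.default_rng(0)
for psi in range(-50,61,10):
  for a in(0,10):
    best=None
    for sg in(1,-1):
        p,M=target([.515,-.288,.042],psi,a,sg)
        for _ in range(14):
            q,e=IK(p,M,rng.uniform(LO,HI))
            if e<1e-3:
                m=min((q-LO)[:6].min(),(HI-q)[:6].min());m7=abs(q[6])-.48
                k=min(m,m7)
                if best is None or k>best[0]:best=(k,q,sg)
    if best:print(psi,a,best[2],round(best[0],2),best[1].round(2),"E",pts(best[1])[1].round(2),"W",pts(best[1])[2].round(2))
    else:print(psi,a,None)
E
time python3 scan.py
```

```text
-50 0 -1 0.31 [-0.23  1.75  0.3   2.25  2.06  1.7  -2.47] E [0.55 0.09 0.26] W [ 0.32 -0.05  0.04]
-50 10 -1 0.22 [-0.02  1.59  0.07  2.34  2.24  1.85 -2.22] E [ 0.56 -0.03  0.34] W [ 0.32 -0.06  0.1 ]
-40 0 -1 0.22 [-0.2   1.85  0.41  2.32  2.18  1.87 -2.63] E [0.54 0.07 0.2 ] W [ 0.28 -0.09  0.04]
-40 10 -1 0.15 [-0.2   1.78  0.48  2.41  2.39  1.79 -2.64] E [0.55 0.07 0.24] W [ 0.28 -0.09  0.1 ]
-30 0 1 -0.07 [-0.12  1.93  0.51  2.34  2.28  2.08  0.41] E [0.53 0.02 0.16] W [ 0.25 -0.13  0.04]
-30 10 -1 0.03 [-0.09  1.85  0.55  2.44  2.53  2.06 -2.66] E [0.55 0.01 0.21] W [ 0.25 -0.14  0.1 ]
-20 0 1 0.02 [ 0.92  1.76 -0.44  2.29  3.83  2.07  2.47] E [ 0.3  -0.46  0.23] W [ 0.23 -0.18  0.04]
-20 10 -1 0.13 [ 0.93  1.68 -0.51  2.39  3.62  1.96 -0.7 ] E [ 0.3  -0.47  0.27] W [ 0.23 -0.18  0.1 ]
-10 0 -1 0.1 [ 1.16  1.75 -0.56  2.24  4.01  1.62 -0.58] E [ 0.18 -0.52  0.23] W [ 0.21 -0.23  0.04]
-10 10 1 0.23 [ 1.09  1.64 -0.52  2.33  3.8   1.63  2.49] E [ 0.22 -0.52  0.3 ] W [ 0.22 -0.24  0.1 ]
0 0 -1 0.05 [ 0.85  1.62 -0.04  2.17  4.09  1.95 -1.03] E [ 0.33 -0.45  0.32] W [ 0.21 -0.29 
[... 654 characters left out ...]
 0.25 -2.33] E [-0.05 -0.55  0.22] W [ 0.25 -0.44  0.1 ]
40 0 1 0.34 [ 1.51  1.74 -0.97  1.62 -0.59  0.72  0.97] E [-0.   -0.55  0.23] W [ 0.28 -0.48  0.04]
40 10 1 0.04 [ 1.38  1.53 -0.71  1.71 -0.96  0.74  1.23] E [ 0.07 -0.56  0.35] W [ 0.28 -0.48  0.09]
50 0 1 0.25 [ 1.33  1.62 -0.71  1.47 -0.75  1.07  1.05] E [ 0.1  -0.55  0.3 ] W [ 0.32 -0.52  0.04]
50 10 1 0.35 [ 1.35  1.54 -0.75  1.55 -0.65  0.88  0.95] E [ 0.09 -0.56  0.35] W [ 0.32 -0.52  0.1 ]
60 0 1 0.38 [ 1.29  1.64 -0.76  1.31 -0.55  1.23  0.86] E [ 0.12 -0.55  0.29] W [ 0.36 -0.55  0.04]
60 10 1 0.24 [ 1.32  1.58 -0.85  1.39 -0.38  1.05  0.72] E [ 0.1  -0.55  0.32] W [ 0.36 -0.55  0.1 ]
real	1m4.408s
user	1m4.902s
sys	0m0.072s
```

```bash
cat > go.py <<'E'
from ik import *
def rel(p,M,label=""):
    s=r.get_state();T=R.from_quat(s["eef_rot"]);d=p-s["tool_pos"]
    print(label,"rot",np.degrees((T.inv()*M).as_rotvec()).round(2),"| trans in target axes",M.inv().apply(d).round(4),"| in tool axes now",T.inv().apply(d).round(4),"f",np.round(s["contact_force"],1),"ff",round(float(s["finger_force"]),2),"op",round(float(s["opening"]),3),"t",round(s["clock"],2))
E
python3 - <<'E'
from go import *
p,M=target([.515,-.288,.04],40,5,1)
print(M.as_matrix().round(3),p)
rel(p-.12*M.apply([0,0,1])+[0,0,.2],M,"pre-high")
E
```

```text
[[ 0.067  0.643  0.763]
 [ 0.056 -0.766  0.64 ]
 [ 0.996  0.    -0.087]] [ 0.48065918 -0.31681537  0.04392201]
pre-high rot [-9.29 -4.35 -5.88] | trans in target axes [-0.0551 -0.1225  0.0481] | in tool axes now [-0.0711 -0.1071  0.062 ] f [-1.  -0.4 -0.8] ff 0.0 op 1.001 t 5.33
```

{"method": "play_rows", "body": {"translation": [[0,0,0],[0,0,0],[-0.02,-0.041,0.016],[-0.02,-0.041,0.016],[-0.015,-0.041,0.016],[0,0,0],[0,0,0]], "delta_rot": [[-4.7,-2.2,-2.9],[-4.7,-2.2,-2.9],[0,0,0],[0,0,0],[0,0,0],[0,0,0],[0,0,0]], "grip": [1,1,1,1,1,1,1]}}

```text
clock: 6.2
tool_pos: [0.3894, -0.3953, 0.2588]
eef_rot: [0.693, 0.253, 0.636, -0.227]
contact_force: [-0.1, 0.1, -0.6]
opening: 1.001
finger_force: 0.0
```

```bash
cat > a.py <<'E'
from go import *
p,M=target([.515,-.288,.04],40,5,1)
rel(p-.12*M.apply([0,0,1])+[0,0,.2],M,"pre-high")
rel(p-.12*M.apply([0,0,1]),M,"pre")
rel(p,M,"grasp");s=r.get_state();print(s["q"].round(2),s["tool_pos"],"W",pts(s["q"]).round(3)[1:])
E
python3 a.py
```

```text
pre-high rot [0.34 0.12 0.34] | trans in target axes [-0.0043 -0.0015  0.0012] | in tool axes now [-0.0043 -0.0015  0.0012] f [-0.1  0.1 -0.6] ff 0.0 op 1.001 t 6.2
pre rot [0.34 0.12 0.34] | trans in target axes [-0.2035 -0.0015  0.0186] | in tool axes now [-0.2035 -0.0028  0.0191] f [-0.1  0.1 -0.6] ff 0.0 op 1.001 t 6.2
grasp rot [0.34 0.12 0.34] | trans in target axes [-0.2035 -0.0015  0.1386] | in tool axes now [-0.2032 -0.0035  0.1391] f [-0.1  0.1 -0.6] ff 0.0 op 1.001 t 6.2
[ 1.7   1.32 -1.04  1.76 -0.6   0.85  0.68] [ 0.38942207 -0.39533591  0.25876166] W [[-0.104 -0.542  0.463]
 [ 0.189 -0.561  0.282]]
```

{"method": "play_rows", "body": {"translation": [[-0.04,-0.001,0.004],[-0.04,-0.001,0.004],[-0.04,-0.001,0.004],[-0.04,0,0.003],[-0.03,0,0.002],[-0.013,0,0.002],[0,0,0],[0,0,0]], "delta_rot": [[0.3,0.1,0.3],[0,0,0],[0,0,0],[0,0,0],[0,0,0],[0,0,0],[0,0,0],[0,0,0]], "grip": [1,1,1,1,1,1,1,1]}}

```text
clock: 7.2
tool_pos: [0.3883, -0.3913, 0.0549]
eef_rot: [0.692, 0.251, 0.636, -0.232]
contact_force: [0.6, -0.1, 0.4]
opening: 0.998
finger_force: 0.0
```

```bash
python3 a.py; python3 - <<'E'
from h import *
cv2.imwrite("pics/t1.png",r.snapshot("top"))
E
```

```text
pre-high rot [ 0.05 -0.22 -0.06] | trans in target axes [ 0.1987  0.0023 -0.0183] | in tool axes now [ 0.1987  0.0021 -0.0175] f [ 0.6 -0.1  0.4] ff 0.0 op 0.998 t 7.2
pre rot [ 0.05 -0.22 -0.06] | trans in target axes [-0.0006  0.0023 -0.0009] | in tool axes now [-0.0006  0.0023 -0.0009] f [ 0.6 -0.1  0.4] ff 0.0 op 0.998 t 7.2
grasp rot [ 0.05 -0.22 -0.06] | trans in target axes [-0.0006  0.0023  0.1191] | in tool axes now [-0.001   0.0022  0.1191] f [ 0.6 -0.1  0.4] ff 0.0 op 0.998 t 7.2
[ 1.66  1.64 -0.9   1.59 -0.46  0.87  0.83] [ 0.38830467 -0.39132267  0.05486891] W [[-0.083 -0.555  0.289]
 [ 0.189 -0.558  0.077]]
```

View pics/t1.png

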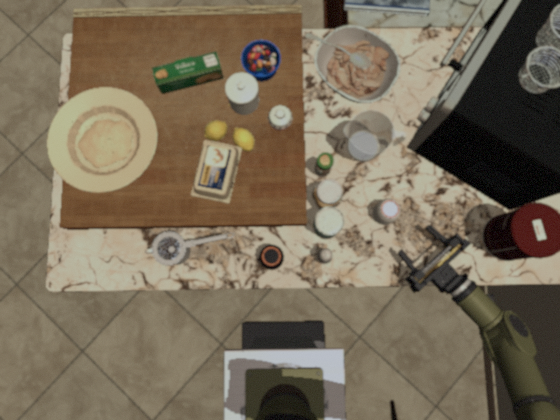

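The gripper is at (435,260), low and clear of everything, and aims at the cup at (388,210). Next I advance and grasp.

{"method": "play_rows", "body": {"translation": [[0,0.002,0.03],[0,0,0.03],[0,0,0.03],[0,0,0.02],[0,0,0.009],[0,0,0],[0,0,0],[0,0,0],[0,0,0],[0,0,0],[0,0,0],[0,0,0]], "delta_rot": [[0,0,0],[0,0,0],[0,0,0],[0,0,0],[0,0,0],[0,0,0],[0,0,0],[0,0,0],[0,0,0],[0,0,0],[0,0,0],[0,0,0]], "grip": [1,1,1,1,1,1,0.4,0.4,0.4,0.3,0.3,0.3], "squeeze": 20}}

```text
clock: 8.75
tool_pos: [0.48, -0.3162, 0.0431]
eef_rot: [0.692, 0.25, 0.636, -0.232]
contact_force: [-0.7, -1.2, 0.1]
opening: 0.751
finger_force: 19.5
```

```bash
python3 a.py
```

```text
pre-high rot [ 0.07 -0.21 -0.19] | trans in target axes [ 0.2001  0.0009 -0.1374] | in tool axes now [ 0.2006  0.0004 -0.1367] f [-0.7 -1.2  0.1] ff 19.49 op 0.751 t 8.75
pre rot [ 0.07 -0.21 -0.19] | trans in target axes [ 0.0008  0.0009 -0.12  ] | in tool axes now [ 0.0013  0.001  -0.12  ] f [-0.7 -1.2  0.1] ff 19.49 op 0.751 t 8.75
grasp rot [ 0.07 -0.21 -0.19] | trans in target axes [0.0008 0.0009 0.    ] | in tool axes now [0.0008 0.0009 0.    ] f [-0.7 -1.2  0.1] ff 19.49 op 0.751 t 8.75
[ 1.52  1.71 -1.    1.66 -0.52  0.63  0.88] [ 0.4799849  -0.31619312  0.04310604] W [[-0.005 -0.554  0.245]
 [ 0.28  -0.483  0.065]]
```

{"method": "play_rows", "body": {"translation": [[0.02,0,0],[0.03,0,-0.003],[0.04,0,-0.004],[0.04,0,-0.004],[0.03,0,-0.003],[0,0,0]], "delta_rot": [[0,0,0],[0,0,0],[0,0,0],[0,0,0],[0,0,0],[0,0,0]], "grip": [0.3,0.3,0.3,0.3,0.3,0.3], "squeeze": 25}}

```text
clock: 9.5
tool_pos: [0.48, -0.3162, 0.2071]
eef_rot: [0.691, 0.252, 0.636, -0.232]
contact_force: [0.2, -0.0, -1.0]
opening: 0.753
finger_force: 24.4
```

{"method": "play_rows", "body": {"translation": [[0,0,0],[0,0,0],[0,0,0],[0,0,0],[0,0,0],[0,0,0],[0,0,0],[0,0,0],[0,0,0],[0,0,0],[0,0,0],[0,0,0],[0,0,0],[0,0,0],[0,0,0],[0,0,0],[0,0,0],[0,0,0],[0,0,0]], "delta_rot": [[0,0,10],[0,0,10],[0,0,10],[0,0,10],[0,0,10],[0,0,10],[0,0,10],[0,0,10],[0,0,10],[0,0,10],[0,0,10],[0,0,10],[0,0,10],[0,0,10],[0,0,10],[0,0,10],[0,0,10],[0,0,10],[0,0,0]], "grip": [0.3,0.3,0.3,0.3,0.3,0.3,0.3,0.3,0.3,0.3,0.3,0.3,0.3,0.3,0.3,0.3,0.3,0.3,0.3]}}

```text
clock: 11.88
tool_pos: [0.4795, -0.3165, 0.2024]
eef_rot: [-0.251, 0.692, 0.232, 0.635]
contact_force: [0.8, 0.2, -1.2]
opening: 0.748
finger_force: 24.4
```

```bash
cat > b.py <<'E'
from go import *
p,M=target([.515,-.288,.042],40,1,-1)
rel(p+[0,0,.15],M,"high");rel(p,M,"place");s=r.get_state();print(s["q"].round(2),s["tool_pos"],"W",pts(s["q"]).round(3)[1:])
E
python3 b.py; python3 - <<'E'
from h import *
a=r.snapshot("side");cv2.imwrite("pics/s2.png",cv2.resize(a[60:270,230:510],None,fx=2.5,fy=2.5))
E
```

```text
high rot [-0.03 -3.85 -0.19] | trans in target axes [ 0.0096 -0.001   0.0007] | in tool axes now [ 0.0096 -0.0011  0.0014] f [ 0.8  0.2 -1.2] ff 24.43 op 0.748 t 11.88
place rot [-0.03 -3.85 -0.19] | trans in target axes [ 0.1596 -0.001   0.0033] | in tool axes now [ 0.159  -0.0015  0.014 ] f [ 0.8  0.2 -1.2] ff 24.43 op 0.748 t 11.88
[ 1.45  1.34 -0.87  1.83 -0.99  0.74 -2.05] [ 0.47946589 -0.31648257  0.20244428] W [[ 0.031 -0.553  0.453]
 [ 0.28  -0.483  0.224]]
```

View pics/s2.png

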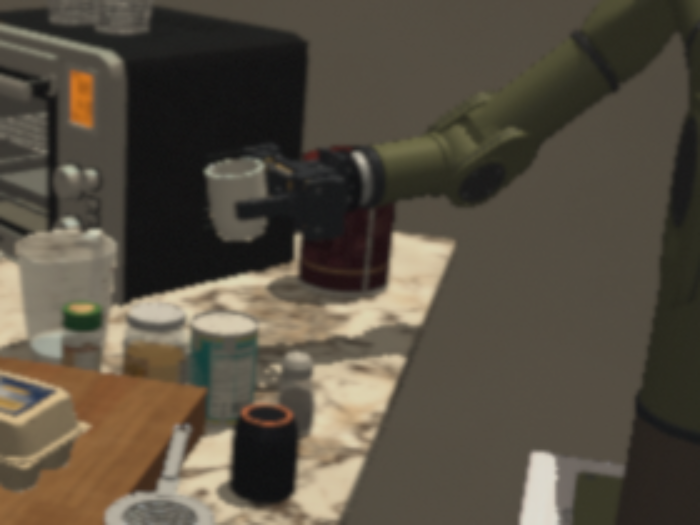

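The cup is now mouth-up in the fingers, at (238,200) in the crop. I'll check reach for a spot slightly nearer the robot, so the wrist overhangs the table edge.

```bash
cat > b.py <<'E'
from go import *
p,M=target([.475,-.295,.043],40,1,-1)
rel(p+[0,0,.12],M,"high");rel(p,M,"place");s=r.get_state();print(s["q"].round(2),s["tool_pos"])
E
python3 - <<'E'
from b import *
q=s["q"]
for h in(.12,.09,.06,.03,0):q,e=IK(p+[0,0,h],M,q);print(h,round(e,5),q.round(2),pts(q)[2].round(3))
E
```

```text
high rot [-0.03 -3.83 -0.09] | trans in target axes [ 0.0395  0.0194 -0.034 ] | in tool axes now [ 0.0417  0.0194 -0.0313] f [ 0.4 -0.3 -0.3] ff 24.43 op 0.748 t 11.93
place rot [-0.03 -3.83 -0.09] | trans in target axes [ 0.1595  0.0194 -0.0319] | in tool axes now [ 0.1613  0.0192 -0.0212] f [ 0.4 -0.3 -0.3] ff 24.43 op 0.748 t 11.93
[ 1.45  1.34 -0.87  1.83 -0.99  0.74 -2.05] [ 0.47957231 -0.31653653  0.20272444]
0.12 0.00734 [ 1.5   1.42 -0.8   1.83 -0.98  0.84 -1.94] [ 0.239 -0.489  0.168]
0.09 0.00072 [ 1.48  1.46 -0.76  1.79 -0.96  0.86 -1.93] [ 0.24  -0.491  0.138]
0.06 0.00021 [ 1.47  1.51 -0.73  1.76 -0.95  0.88 -1.9 ] [ 0.24  -0.491  0.108]
0.03 7e-05 [ 1.46  1.55 -0.71  1.72 -0.94  0.9  -1.88] [ 0.24  -0.491  0.078]
0 0.00014 [ 1.44  1.6  -0.68  1.68 -0.92  0.92 -1.86] [ 0.24  -0.491  0.048]
```

{"method": "play_rows", "body": {"translation": [[0.02,0.01,-0.016],[0.04,0.009,-0.016],[0.04,0,0],[0.025,0,0],[0,0,0],[0,0,0]], "delta_rot": [[0,-2,0],[0,-1.8,0],[0,0,0],[0,0,0],[0,0,0],[0,0,0]], "grip": [0.3,0.3,0.3,0.3,0.3,0.3]}}

```text
clock: 12.68
tool_pos: [0.4396, -0.3253, 0.0823]
eef_rot: [-0.243, 0.67, 0.24, 0.659]
contact_force: [-0.4, -0.0, -1.5]
opening: 0.753
finger_force: 24.4
```

```bash
python3 b.py
```

```text
high rot [-0.04  0.1  -0.08] | trans in target axes [-0.0815  0.0005  0.0002] | in tool axes now [-0.0815  0.0006  0.0003] f [-0.4 -0.  -1.5] ff 24.42 op 0.753 t 12.68
place rot [-0.04  0.1  -0.08] | trans in target axes [0.0385 0.0005 0.0023] | in tool axes now [0.0385 0.0004 0.0022] f [-0.4 -0.  -1.5] ff 24.42 op 0.753 t 12.68
[ 1.5   1.57 -0.78  1.73 -0.86  0.84 -1.96] [ 0.43961641 -0.32533077  0.08234002]
```

{"method": "play_rows", "body": {"translation": [[0.015,0,0],[0.012,0,0],[0.006,0,0],[0,0,0],[0,0,0]], "delta_rot": [[0,0,0],[0,0,0],[0,0,0],[0,0,0],[0,0,0]], "grip": [0.3,0.3,0.3,0.3,0.3], "squeeze": 8}}

```text
clock: 13.3
tool_pos: [0.4388, -0.3257, 0.0485]
eef_rot: [-0.243, 0.67, 0.241, 0.659]
contact_force: [-0.7, 0.4, -1.4]
opening: 0.755
finger_force: 7.9
```

{"method": "play_rows", "body": {"translation": [[0.002,0,0],[0,0,0],[0.002,0,0],[0,0,0],[0,0,0]], "delta_rot": [[0,0,0],[0,0,0],[0,0,0],[0,0,0],[0,0,0]], "grip": [0.3,0.3,0.3,0.3,0.3]}}

```text
clock: 13.92
tool_pos: [0.4387, -0.3258, 0.0441]
eef_rot: [-0.242, 0.671, 0.24, 0.658]
contact_force: [0.0, -0.1, -0.7]
opening: 0.757
finger_force: 7.9
```

```bash
python3 b.py
```

```text
high rot [-0.06  0.02 -0.19] | trans in target axes [-0.1197  0.0003  0.0005] | in tool axes now [-0.1197  0.0007  0.0006] f [ 0.  -0.1 -0.7] ff 7.91 op 0.757 t 13.93
place rot [-0.06  0.02 -0.19] | trans in target axes [0.0003 0.0003 0.0026] | in tool axes now [0.0003 0.0003 0.0026] f [ 0.  -0.1 -0.7] ff 7.91 op 0.757 t 13.93
[ 1.49  1.63 -0.75  1.67 -0.83  0.86 -1.94] [ 0.43869676 -0.32580339  0.04408718]
```

{"method": "play_rows", "body": {"translation": [[0.001,0,0],[0,0,0],[0.001,0,0],[0,0,0]], "delta_rot": [[0,0,0],[0,0,0],[0,0,0],[0,0,0]], "grip": [0.3,0.3,0.3,0.3], "squeeze": 4}}

```text
clock: 14.42
tool_pos: [0.4389, -0.326, 0.0433]
eef_rot: [-0.242, 0.67, 0.241, 0.659]
contact_force: [-2.2, -2.5, 5.2]
opening: 0.756
finger_force: 3.8
```

```bash
python3 b.py; python3 - <<'E'
from h import *
a=r.snapshot("side");b=r.snapshot("top")
cv2.imwrite("pics/s3.png",np.hstack([cv2.resize(a[150:250,250:400],None,fx=2.6,fy=3),cv2.resize(b[180:280,350:500],None,fx=2.6,fy=3)]))
E
```

```text
high rot [-0.07  0.16 -0.15] | trans in target axes [-0.1205  0.0005  0.0004] | in tool axes now [-0.1205  0.0009  0.0008] f [-2.2 -2.5  5.2] ff 3.83 op 0.756 t 14.43
place rot [-0.07  0.16 -0.15] | trans in target axes [-0.0005  0.0005  0.0025] | in tool axes now [-0.0005  0.0005  0.0025] f [-2.2 -2.5  5.2] ff 3.83 op 0.756 t 14.43
[ 1.49  1.63 -0.75  1.67 -0.83  0.87 -1.94] [ 0.43893447 -0.32596916  0.04328156]
```

View pics/s3.png

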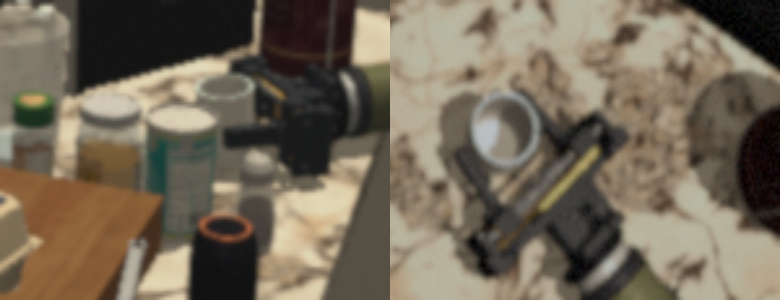

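The cup is on the worktop between the fingers, at right panel (507,130), and it's pressed lightly. Now I release.

{"method": "play_rows", "body": {"translation": [[0,0,0],[0,0,0],[0,0,0],[0,0,0],[0,0,0],[0,0,0]], "delta_rot": [[0,0,0],[0,0,0],[0,0,0],[0,0,0],[0,0,0],[0,0,0]], "grip": [0.54,0.57,0.62,0.8,1,1]}}

```text
clock: 15.28
tool_pos: [0.4386, -0.3258, 0.042]
eef_rot: [-0.242, 0.671, 0.241, 0.658]
contact_force: [-0.1, 0.1, -0.0]
opening: 0.998
finger_force: 0.0
```

{"method": "play_rows", "body": {"translation": [[0,0,-0.01],[0,0,-0.02],[0,0,-0.03],[0,0,-0.04],[-0.02,0,-0.02],[-0.04,0,0],[-0.05,0,0],[-0.05,0,0],[-0.05,0,0],[0,0,0]], "delta_rot": [[0,0,0],[0,0,0],[0,0,0],[0,0,0],[0,0,0],[0,0,0],[0,0,0],[0,0,0],[0,0,0],[0,0,0]], "grip": [1,1,1,1,1,1,1,1,1,1]}}

```text
clock: 16.52
tool_pos: [0.35, -0.4014, 0.2579]
eef_rot: [-0.245, 0.67, 0.239, 0.659]
contact_force: [0.2, 0.8, -0.3]
opening: 1.0
finger_force: 0.0
```

```bash
python3 - <<'E'
from go import *
s=r.get_state();print(s["q"].round(2),s["tool_pos"],s["clock"])
b=sil("top","tea_cup",[400,222]);print(b[2:],b[1].sum())
print("cup",fit(lambda p:iou(mask("top",CUP,[p[0],p[1],0],R.identity()),b[1]),[.475,-.295],[.01,.01]))
c=sil("side","tea_cup",[328,185]);print(c[2:],c[1].sum())
sg=1
# tool down for strainer: x along handle
yaw=-1.377;g=np.array([.4191+.1*np.cos(yaw),.291+.1*np.sin(yaw),.101])
rng=np.random.default_rng(1)
def down(yaw,sg):
    x=sg*np.array([np.cos(yaw),np.sin(yaw),0]);z=np.array([0,0,-1.]);return R.from_matrix(np.c_[x,np.cross(z,x),z])
for sg in(1,-1):
  for nm,gg,yw in(("mug",g,yaw),("cup",np.array([.475+.1*np.cos(yaw),-.295+.1*np.sin(yaw),.103]),yaw)):
    M=down(yw,sg);q,e=min((IK(gg-.045*np.array([0,0,-1]),M,q0) for q0 in [s["q"]*0+[-.3,.69,0,1.56,0,.9,x] for x in(0,1.5,-1.5)]+[s["q"]]),key=lambda t:t[1]);print(nm,sg,gg.round(3),q.round(2),round(e,4))
  rel(gg,down(yaw,sg))
E
```

```text
[ 1.65  1.23 -0.75  1.77 -0.85  1.1  -2.18] [ 0.35001921 -0.401378    0.25788807] 16.525
(0.86, array([393.56043956, 225.48901099])) 546.0
cup (array([ 0.4714, -0.2978]), np.float64(0.099))
(0.9, array([338.68 , 188.686])) 500.0
mug 1 [0.438 0.193 0.101] [-0.15  0.85 -0.6   2.11  1.04  0.51  1.79] 0.0
cup 1 [ 0.494 -0.393  0.103] [ 0.74  0.91 -0.26  1.65  0.35  0.63 -2.66] 0.0
 rot [-46.92  79.81 -48.19] | trans in target axes [ 0.0199 -0.1438  0.1496] | in tool axes now [ 0.1471 -0.0876  0.1191] f [-0.8  0.3  0.1] ff 0.0 op 1.001 t 16.73
mug -1 [0.438 0.193 0.101] [-0.4   0.79 -0.17  2.12  0.48  0.27 -0.8 ] 0.0
cup -1 [ 0.494 -0.393  0.103] [ 0.79  0.92 -0.36  1.65  0.47  0.66  0.38] 0.0
 rot [89.03 52.33 90.35] | trans in target axes [-0.0199  0.1438  0.1496] | in tool axes now [ 0.1471 -0.0876  0.1191] f [-0.8  0.3  0.1] ff 0.0 op 1.001 t 16.73
```

{"method": "play_rows", "body": {"translation": [[-0.03,0,0],[-0.02,0,0],[0,0,0],[0,0,0],[0,0,0],[0,0,0],[0,0,0],[0,0,0],[0,0,0],[0,0,0]], "delta_rot": [[0,10,0],[0,10,0],[0,10,0],[0,10,0],[0,10,0],[0,10,0],[0,10,0],[0,10,0],[0,9,0],[0,0,0]], "grip": [0,0,0,0,0,0,0,0,0,0]}}

```text
clock: 17.98
tool_pos: [0.3573, -0.3944, 0.2978]
eef_rot: [-0.346, 0.937, 0.019, 0.03]
contact_force: [0.3, 0.7, -0.8]
opening: 0.501
finger_force: 0.0
```

{"method": "play_rows", "body": {"translation": [[0,0,0],[0,0,0],[0,0,0],[0,0,0],[0,0,0],[0,0,0],[0,0,0],[0,0,0],[0,0,0],[0,0,0],[0,0,0],[0,0,0],[0,0,0]], "delta_rot": [[0,0,-10],[0,0,-10],[0,0,-10],[0,0,-10],[0,0,-10],[0,0,-10],[0,0,-10],[0,0,-10],[0,0,-10],[0,0,-10],[0,0,-10],[0,0,-10],[0,0,0]], "grip": [0,0,0,0,0,0,0,0,0,0,0,0,0]}}

```text
clock: 19.6
tool_pos: [0.3507, -0.3997, 0.299]
eef_rot: [0.983, -0.177, 0.019, -0.033]
contact_force: [0.8, -0.4, -1.2]
opening: 0.505
finger_force: 0.0
```

```bash
cat > c.py <<'E'
from go import *
def down(yaw,sg=-1):
    x=sg*np.array([np.cos(yaw),np.sin(yaw),0]);z=np.array([0,0,-1.]);return R.from_matrix(np.c_[x,np.cross(z,x),z])
yaw=-1.377;O=np.array([.4191,.291,.097])
def tcp(O,yaw):return O+[.1*np.cos(yaw),.1*np.sin(yaw),.004+.045]
if __name__=="__main__":
    M=down(yaw);p=tcp(O,yaw);rel(p+[0,0,.12],M,"above");rel(p,M,"grip")
    s=r.get_state();print(s["q"].round(2),s["tool_pos"])
E
python3 c.py
```

```text
above rot [  -0.85   -5.18 -121.47] | trans in target axes [0.5646 0.2001 0.033 ] | in tool axes now [-0.1261 -0.5822  0.0711] f [ 0.8 -0.4 -1.2] ff 0.0 op 0.505 t 19.6
grip rot [  -0.85   -5.18 -121.47] | trans in target axes [0.5646 0.2001 0.153 ] | in tool axes now [-0.1291 -0.5737  0.1908] f [ 0.8 -0.4 -1.2] ff 0.0 op 0.505 t 19.6
[ 0.83  0.57 -0.04  1.85 -0.08  0.73 -1.08] [ 0.35069168 -0.39967081  0.29899142]
```

{"method": "play_rows", "body": {"translation": [[0,0,0],[0,0,0],[0,0,0],[0,0,0],[0,0,0],[0,0,0],[0,0,0],[0,0,0],[0,0,0],[0,0,0],[0,0,0],[0,0,0],[0,0,0],[0,0,0]], "delta_rot": [[-0.1,-0.4,-10],[-0.1,-0.4,-10],[-0.1,-0.4,-10],[-0.1,-0.4,-10],[-0.1,-0.4,-10],[-0.1,-0.4,-10],[-0.1,-0.4,-10],[-0.1,-0.4,-10],[0,-0.4,-10],[0,-0.4,-10],[0,-0.4,-10],[0,-0.4,-10],[0,-0.4,-1.5],[0,0,0]], "grip": [0,0,0,0,0,0,0,0,0,0,0,0,0,0]}}

```text
clock: 21.35
tool_pos: [0.3521, -0.3987, 0.2992]
eef_rot: [0.635, 0.773, -0.003, 0.002]
contact_force: [-0.1, 0.0, 0.3]
opening: 0.5
finger_force: 0.0
```

```bash
python3 c.py
```

```text
above rot [-0.12  0.44  0.09] | trans in target axes [0.5638 0.1985 0.0332] | in tool axes now [0.5638 0.1994 0.0284] f [-0.1  0.   0.3] ff 0.0 op 0.5 t 21.35
grip rot [-0.12  0.44  0.09] | trans in target axes [0.5638 0.1985 0.1532] | in tool axes now [0.5647 0.1997 0.1484] f [-0.1  0.   0.3] ff 0.0 op 0.5 t 21.35
[ 1.13  0.62 -0.6   1.84  0.48  0.82  0.47] [ 0.35212283 -0.39865497  0.29919023]
```

{"method": "play_rows", "body": {"translation": [[0.03,0.011,0],[0.044,0.015,0],[0.044,0.015,0],[0.044,0.015,0],[0.044,0.015,0],[0.044,0.016,0],[0.044,0.016,0],[0.044,0.016,0],[0.044,0.016,0.005],[0.044,0.016,0.005],[0.044,0.016,0.005],[0.044,0.016,0.005],[0.03,0.01,0.005],[0.02,0.006,0],[0,0,0],[0,0,0]], "delta_rot": [[-0.1,0.4,0],[0,0,0],[0,0,0],[0,0,0],[0,0,0],[0,0,0],[0,0,0],[0,0,0],[0,0,0],[0,0,0],[0,0,0],[0,0,0],[0,0,0],[0,0,0],[0,0,0],[0,0,0]], "grip": [0,0,0,0,0,0,0,0,0,0,0,0,0,0,0,0]}}

```text
clock: 23.35
tool_pos: [0.4354, 0.1927, 0.273]
eef_rot: [0.634, 0.774, -0.001, 0.0]
contact_force: [0.2, -0.4, 0.8]
opening: 0.5
finger_force: 0.0
```

```bash
python3 c.py; python3 - <<'E'
from h import *
b=sil("top","tea_cup",[393,225]);a=sil("side","tea_cup",[338,188]);print(b[2:],b[1].sum(),a[2:],a[1].sum())
def mk(c,p,rx,ry):return mask(c,CUP,[p[0],p[1],0],R.from_euler("xy",[rx,ry]))
print("top",fit(lambda p:iou(mk("top",p,0,0),b[1]),[.4714,-.2978],[.01,.01]))
fs=lambda p:(mk("side",p,0,0)*(1-a[1])).sum()
print("top+tilt",fit(lambda p:iou(mk("top",p,p[2],p[3]),b[1]),[.4714,-.2978,0,0],[.01,.01,.1,.1]))
im=r.snapshot("side");t=r.snapshot("top")
for img,c in((im,"side"),(t,"top")):
    m=(mk(c,[.4714,-.2978],0,0)>.5).astype(np.uint8);cs,_=cv2.findContours(m,0,2);globals()[c]=(img,cs)
def crop(img,x,y,w=110,h=80,f=3.5):return cv2.resize(img[y:y+h,x:x+w],None,fx=f,fy=f)
o=[]
for c,x,y in(("side",280,150),("top",340,185)):
    img,cs=globals()[c];ov=img.copy();cv2.drawContours(ov,cs,-1,(0,0,255),1);o.append(np.vstack([crop(img,x,y),crop(ov,x,y)]))
cv2.imwrite("pics/c.png",np.hstack(o))
E
```

```text
above rot [-0.1   0.14  0.25] | trans in target axes [-0.0004  0.0029  0.007 ] | in tool axes now [-0.0004  0.0029  0.007 ] f [ 0.2 -0.4  0.8] ff 0.0 op 0.5 t 23.35
grip rot [-0.1   0.14  0.25] | trans in target axes [-0.0004  0.0029  0.127 ] | in tool axes now [-1.00e-04  3.10e-03  1.27e-01] f [ 0.2 -0.4  0.8] ff 0.0 op 0.5 t 23.35
[-0.19  0.58 -0.51  2.02  0.46  0.65 -0.8 ] [0.43542035 0.19270499 0.2729732 ]
(0.97, array([393.55357143, 225.32305195])) 616.0 (0.6, array([338.81380753, 188.69874477])) 478.0
top (array([ 0.472 , -0.2984]), np.float64(0.053))
top+tilt (array([ 0.4709, -0.2972,  0.0228,  0.0251]), np.float64(0.052))
```

View pics/c.png

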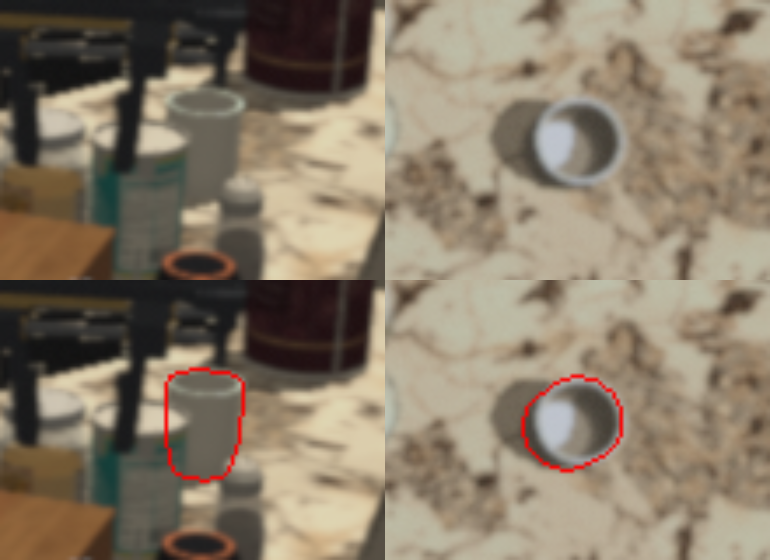

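The cup stands upright and is let go: in both views the outline at (0.472,-0.298) matches. Next I descend onto the strainer handle.

{"method": "play_rows", "body": {"translation": [[0,0.003,0.03],[0,0,0.04],[0,0,0.03],[0,0,0.02],[0,0,0.006],[0,0,0],[0,0,0]], "delta_rot": [[0,0,0.2],[0,0,0],[0,0,0],[0,0,0],[0,0,0],[0,0,0],[0,0,0]], "grip": [0,0,0,0,0,0,0]}}

```text
clock: 24.52
tool_pos: [0.4388, 0.1946, 0.1478]
eef_rot: [0.634, 0.773, -0.0, 0.0]
contact_force: [0.3, -0.5, 0.4]
opening: 0.503
finger_force: 0.0
```

```bash
python3 c.py; python3 - <<'E'
from h import *
a=r.snapshot("side");b=r.snapshot("top")
cv2.imwrite("pics/g.png",np.hstack([cv2.resize(a[200:320,240:360],None,fx=3.3,fy=4),cv2.resize(b[190:310,140:260],None,fx=3.3,fy=4)]))
print([(d["point"],d["confidence"]) for d in r.look_for("side","strainer")],[(d["point"],d["confidence"]) for d in r.look_for("side","strainer_grip")])
E
```

```text
above rot [0.02 0.04 0.16] | trans in target axes [-0.0016 -0.0007 -0.1182] | in tool axes now [-0.0017 -0.0007 -0.1182] f [ 0.3 -0.5  0.4] ff 0.0 op 0.503 t 24.52
grip rot [0.02 0.04 0.16] | trans in target axes [-0.0016 -0.0007  0.0018] | in tool axes now [-0.0016 -0.0008  0.0018] f [ 0.3 -0.5  0.4] ff 0.0 op 0.503 t 24.52
[-0.34  0.79 -0.28  2.12  0.67  0.32 -0.99] [0.43877956 0.19462116 0.14780101]
[([0.427, 0.2707, 0.0981], 0.58)] [([0.4255, 0.2726, 0.1004], 0.55)]
```

View pics/g.png

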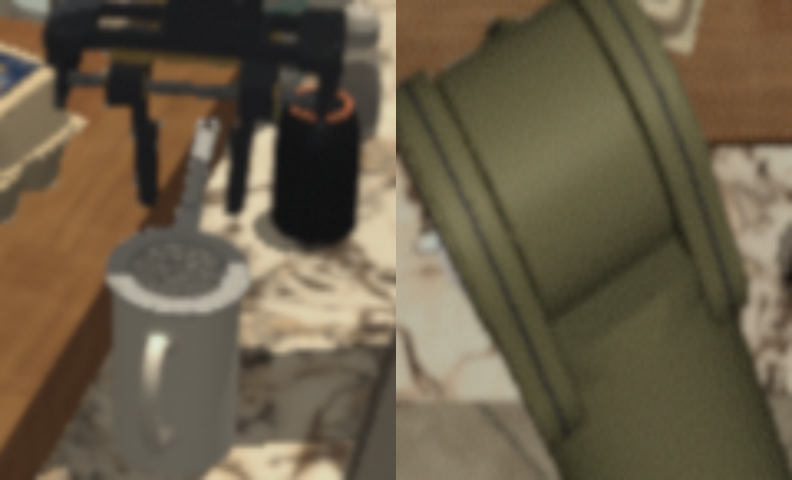

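In the side crop the handle at (195,170) sits centred between the fingertips at 145 and 237. Next I close and lift slightly.

{"method": "play_rows", "body": {"translation": [[-0.0016,0,0.002],[0,0,0],[0,0,0],[0,0,0],[0,0,0],[0,0,0],[0,0,0],[0,0,0],[0,0,0]], "delta_rot": [[0,0,0],[0,0,0],[0,0,0],[0,0,0],[0,0,0],[0,0,0],[0,0,0],[0,0,0],[0,0,0]], "grip": [-0.4,-0.6,-0.7,-0.8,-0.9,-1,-1,-1,-1], "squeeze": 55}}

```text
clock: 25.85
tool_pos: [0.4386, 0.1929, 0.145]
eef_rot: [0.634, 0.773, -0.001, 0.0]
contact_force: [-0.6, -0.2, 0.2]
opening: 0.117
finger_force: 55.0
```

{"method": "play_rows", "body": {"translation": [[0,0,-0.01],[0,0,-0.02],[0,0,-0.025],[0,0,-0.025],[0,0,-0.02],[0,0,-0.01],[0,0,0],[0,0,0],[0,0,0]], "delta_rot": [[0,0,0],[0,0,0],[0,0,0],[0,0,0],[0,0,0],[0,0,0],[0,0,0],[0,0,0],[0,0,0]], "grip": [-1,-1,-1,-1,-1,-1,-1,-1,-1]}}

```text
clock: 26.98
tool_pos: [0.4384, 0.1929, 0.2544]
eef_rot: [0.634, 0.773, -0.002, -0.0]
contact_force: [0.1, 0.8, -0.6]
opening: 0.122
finger_force: 55.0
```

```bash
python3 c.py; python3 - <<'E'
from c import *
a=sil("side","strainer",[295,220]);print(a[2:],a[1].sum())
s=r.get_state();T=R.from_quat(s["eef_rot"]);g=s["tool_pos"]+T.apply([0,0,.045])
# strainer pose rel tool: handle along -tool x ; pitch about tool y, along-slide
def pose(p,g=g,T=T):
    Rs=T*R.from_euler("y",p[0])*R.from_matrix(np.array([[-1,0,0],[0,1,0],[0,0,-1.]]))*R.from_euler("z",p[2]);return g+Rs.apply([-.1+p[1],0,-.004]),Rs
print(fit(lambda p:iou(mask("side",STR,*pose(p)),a[1]),[0,0,0],[.05,.005,.03]), iou(mask("side",STR,*pose([0,0,0])),a[1]))
x,_=fit(lambda p:iou(mask("side",STR,*pose(p)),a[1]),[0,0,0],[.05,.005,.03]);P,Rs=pose(x);print(P,np.degrees(Rs.apply([0,0,1])))
im=r.snapshot("side");m=(mask("side",STR,*pose([0,0,0]))>.5).astype(np.uint8);ov=im.copy();cv2.drawContours(ov,cv2.findContours(m,0,2)[0],-1,(0,0,255),1)
f=lambda i:cv2.resize(i[130:300,220:340],None,fx=3.2,fy=3.4);cv2.imwrite("pics/l.png",np.hstack([f(im),f(ov)]))
E
```

```text
above rot [-0.15  0.1   0.2 ] | trans in target axes [ 0.     -0.     -0.0116] | in tool axes now [-0.     -0.0001 -0.0116] f [ 0.1  0.8 -0.6] ff 55.0 op 0.122 t 26.98
grip rot [-0.15  0.1   0.2 ] | trans in target axes [ 0.     -0.      0.1084] | in tool axes now [0.0002 0.0002 0.1084] f [ 0.1  0.8 -0.6] ff 55.0 op 0.122 t 26.98
[-0.2   0.62 -0.49  2.04  0.5   0.61 -0.84] [0.43840006 0.19287542 0.25435392]
(0.57, array([295.08060109, 216.02868852])) 732.0
(array([-0.0556,  0.0073, -0.0318]), np.float64(0.405)) 0.42728405236023526
[0.42319868 0.28395546 0.20022627] [-0.51964983  3.23397619 57.20207787]
```

View pics/l.png

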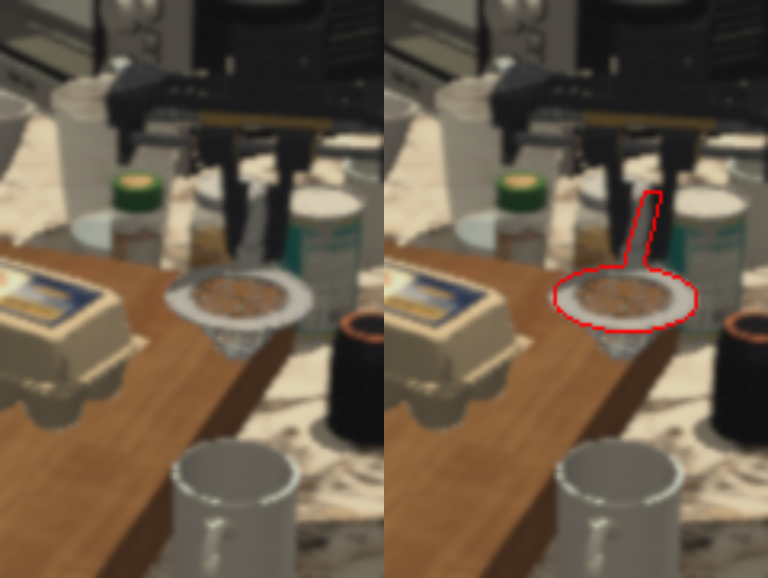

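The strainer is held level and the mug still stands. Now I carry it over the jars.

```bash
cat > d.py <<'E'
from c import *
C=np.array([.472,-.298,0])
if __name__=="__main__":
    M=down(yaw);p=tcp(C+[0,0,.0965],yaw);rel(p+[0,0,.1],M,"hover")
    s=r.get_state();print(s["q"].round(2),s["tool_pos"],IK(p,M,s["q"]))
E
python3 d.py
```

```text
hover rot [-0.11  0.08  0.2 ] | trans in target axes [-0.5883 -0.0618  0.0091] | in tool axes now [-0.588  -0.0638  0.0101] f [-0.7  1.1 -0. ] ff 55.0 op 0.121 t 27.12
[-0.2   0.62 -0.49  2.04  0.5   0.61 -0.84] [0.4385684  0.19303203 0.25460798] (array([ 0.87660035,  0.9371447 , -0.51377018,  1.68577185,  0.71171896,
        0.67993756,  0.16604933]), np.float64(0.03442023576912873))
```

{"method": "play_rows", "body": {"translation": [[-0.01,-0.001,0],[-0.02,-0.002,0],[-0.03,-0.003,0],[-0.035,-0.004,0],[-0.035,-0.004,0],[-0.035,-0.004,0],[-0.035,-0.004,0],[-0.035,-0.004,0],[-0.035,-0.004,0],[-0.035,-0.004,0],[-0.035,-0.004,0],[-0.035,-0.004,0],[-0.035,-0.004,0],[-0.035,-0.004,0],[-0.035,-0.004,0],[-0.03,-0.003,0],[-0.03,-0.003,0],[-0.02,-0.002,0],[-0.018,-0.001,0],[-0.01,0,0]], "delta_rot": [[0,0,0],[0,0,0],[0,0,0],[0,0,0],[0,0,0],[0,0,0],[0,0,0],[0,0,0],[0,0,0],[0,0,0],[0,0,0],[0,0,0],[0,0,0],[0,0,0],[0,0,0],[0,0,0],[0,0,0],[0,0,0],[0,0,0],[0,0,0]], "grip": [-1,-1,-1,-1,-1,-1,-1,-1,-1,-1,-1,-1,-1,-1,-1,-1,-1,-1,-1,-1]}}

```text
clock: 29.62
tool_pos: [0.4911, -0.3975, 0.2554]
eef_rot: [0.635, 0.773, -0.001, -0.0]
contact_force: [-0.1, -0.1, -1.2]
opening: 0.12
finger_force: 55.0
```

{"method": "play_rows", "body": {"translation": [[0,0,0],[0,0,0],[0,0,0]], "delta_rot": [[0,0,0],[0,0,0],[0,0,0]], "grip": [-1,-1,-1]}}

```text
clock: 30.0
tool_pos: [0.4922, -0.395, 0.256]
eef_rot: [0.634, 0.774, -0.001, -0.0]
contact_force: [0.5, -1.2, -0.1]
opening: 0.121
finger_force: 55.0
```

```bash
cat > e.py <<'E'
from d import *
BAS=np.r_[ring(.03,0),ring(.0205,-.018),ring(.0075,-.034)]
S2=[STR[0],BAS,STR[1]]
s=r.get_state();T=R.from_quat(s["eef_rot"]);g=s["tool_pos"]+T.apply([0,0,.045])
def pose(p):
    Rs=T*R.from_euler("y",p[0])*R.from_matrix(np.array([[-1,0,0],[0,1,0],[0,0,-1.]]))*R.from_euler("z",p[2]);return g+Rs.apply([-.1+p[1],0,-.004]),Rs
E
python3 d.py|head -1; python3 - <<'E'
from e import *
O,_=pose([0,0,0]);print("nominal O",O.round(4))
B={};I={}
for c in("side","top"):
    n=proj(c,O)[0];I[c]=r.snapshot(c);b=sil(c,"strainer",n,False)
    if b:print(c,n.round(1),b[2:],b[1].sum());B[c]=b[1]
P=[STR[0],BAS]
for c in B:
    print(c,[round(iou(mask(c,P,*pose([t,0,0])),B[c]),3) for t in(-.1,-.05,0,.05,.1)])
o=[]
for c in B:
    n=proj(c,O)[0].astype(int);m=(mask(c,P,*pose([0,0,0]))>.5).astype(np.uint8);ov=I[c].copy();cv2.drawContours(ov,cv2.findContours(m,0,2)[0],-1,(0,0,255),1)
    o.append(np.vstack([cv2.resize(i[n[1]-40:n[1]+40,n[0]-55:n[0]+55],None,fx=3.5,fy=3.5) for i in(I[c],ov)]))
cv2.imwrite("pics/h.png",np.hstack(o))
E
```

```text
hover rot [-0.06  0.05  0.26] | trans in target axes [-0.0009 -0.0012  0.0105] | in tool axes now [-0.0009 -0.0011  0.0105] f [ 0.5 -1.2 -0.1] ff 55.0 op 0.121 t 30.0
nominal O [ 0.4725 -0.297   0.2069]
side [340.4 137.4] (0.7, array([337.97849462, 139.61290323])) 186.0
top [407.2 217. ] (0.72, array([410.17323775, 216.46475508])) 837.0
side [np.float64(0.621), np.float64(0.554), np.float64(0.502), np.float64(0.576), np.float64(0.7)]
top [np.float64(0.408), np.float64(0.399), np.float64(0.393), np.float64(0.397), np.float64(0.417)]
```

View pics/h.png

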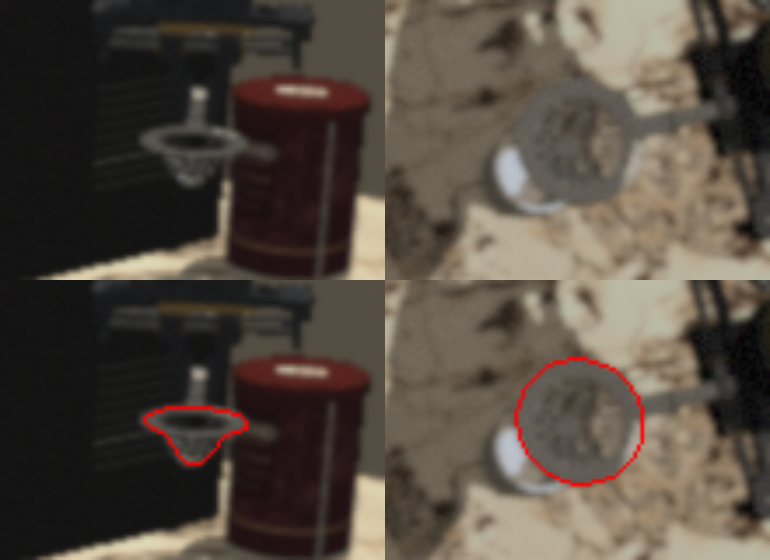

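The carried strainer is level and lies within a pixel of the nominal outline in both views: flange centre at (193,140) in the side panel and (579,142) in the top panel. Next I align it with the cup and go down.

```bash
python3 - <<'E'
from e import *
print("cup rim px->",unproj("top",np.array([395.0,225.2]),.08),"fit .4715,-.298")
n=proj("top",pose([0,0,0])[0])[0].astype(int)
print("flange->",unproj("top",np.array([n[0]-55+55.0,n[1]-40+40.2]),.2081),pose([0,0,0])[0])
E
python3 d.py
```

```text
cup rim px-> [ 0.46947174 -0.29732337] fit .4715,-.298
flange-> [ 0.47185912 -0.29618805] [ 0.47249213 -0.29762196  0.20678835]
hover rot [-0.06  0.07  0.22] | trans in target axes [-0.0003 -0.001   0.0104] | in tool axes now [-0.0003 -0.001   0.0104] f [-1.1 -0.5 -0.3] ff 55.0 op 0.118 t 30.2
[ 0.92  0.81 -0.6   1.58  0.54  0.93  0.33] [ 0.49216193 -0.39560548  0.25591399] (array([ 0.89977968,  0.95720906, -0.55505622,  1.6347967 ,  0.67338802,
        0.76109455,  0.22179216]), np.float64(0.00799531302273779))
```

{"method": "play_rows", "body": {"translation": [[0,-0.0015,0.01],[0,0,0.015],[0,0,0.015],[0,0,0.015],[0,0,0.01],[0,0,0.01],[0,0,0],[0,0,0]], "delta_rot": [[0,0,0],[0,0,0],[0,0,0],[0,0,0],[0,0,0],[0,0,0],[0,0,0],[0,0,0]], "grip": [-1,-1,-1,-1,-1,-1,-1,-1]}}

```text
clock: 31.2
tool_pos: [0.4909, -0.3964, 0.1812]
eef_rot: [0.634, 0.773, -0.001, 0.001]
contact_force: [0.6, -0.1, -0.6]
opening: 0.118
finger_force: 55.0
```

```bash
cat > f.py <<'E'
from e import *
O=pose([0,0,0])[0];print("O",O.round(4),"err to cup",(O-[.4708,-.2977,.0965]).round(4),"z axis",pose([0,0,0])[1].apply([0,0,1]).round(3))
rel(tcp(np.array([.4708,-.2977,.0965]),yaw),down(yaw),"final")
E
python3 f.py
```

```text
O [ 0.4713 -0.2984  0.132 ] err to cup [ 0.0005 -0.0007  0.0355] z axis [0.    0.002 1.   ]
final rot [-0.02  0.1   0.18] | trans in target axes [ 0.0007 -0.0007  0.0357] | in tool axes now [ 0.0008 -0.0007  0.0357] f [ 0.6 -0.1 -0.6] ff 55.0 op 0.118 t 31.2
```

{"method": "play_rows", "body": {"translation": [[0.0005,-0.0005,0.008],[0,0,0.01],[0,0,0.01],[0,0,0.0075],[0,0,0],[0,0,0],[0,0,0],[0,0,0]], "delta_rot": [[0,0,0],[0,0,0],[0,0,0],[0,0,0],[0,0,0],[0,0,0],[0,0,0],[0,0,0]], "grip": [-1,-1,-1,-1,-1,-1,-1,-1]}}

```text
clock: 32.2
tool_pos: [0.4901, -0.396, 0.1456]
eef_rot: [0.634, 0.773, -0.001, 0.0]
contact_force: [-0.1, -0.6, -1.6]
opening: 0.119
finger_force: 55.0
```

```bash
python3 f.py; python3 - <<'E'
from e import *
O,Q=pose([0,0,0]);o=[]
for c in("side","top"):
    I=r.snapshot(c);n=proj(c,O)[0].astype(int);ov=I.copy()
    m=(mask(c,[STR[0]],O,Q)>.5).astype(np.uint8);cv2.drawContours(ov,cv2.findContours(m,0,2)[0],-1,(0,0,255),1)
    m=(mask(c,CUP,[.4708,-.2977,0],R.identity())>.5).astype(np.uint8);cv2.drawContours(ov,cv2.findContours(m,0,2)[0],-1,(0,255,0),1)
    o.append(np.vstack([cv2.resize(i[n[1]-30:n[1]+50,n[0]-55:n[0]+55],None,fx=3.5,fy=3.5) for i in(I,ov)]))
cv2.imwrite("pics/z.png",np.hstack(o))
E
```

```text
O [ 0.4705 -0.2981  0.0965] err to cup [-0.0003 -0.0004 -0.    ] z axis [0.    0.002 1.   ]
final rot [-0.04  0.09  0.18] | trans in target axes [0.0002 0.     0.0001] | in tool axes now [0.0002 0.     0.0001] f [-0.1 -0.6 -1.6] ff 55.0 op 0.119 t 32.2
```

View pics/z.png

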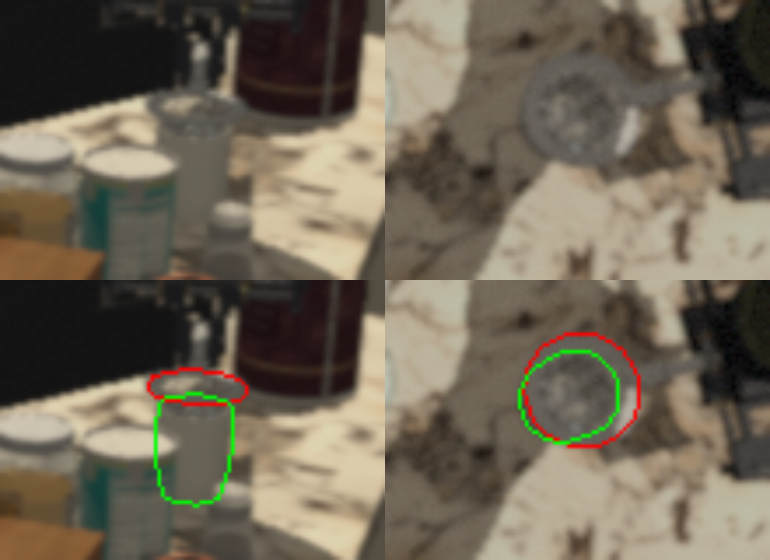

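The flange at (197,107) in the side panel sits centred and level, with a small gap above the cup at (195,160). The overlays agree to about a millimetre, so I'm handing in.

```bash
python3 -c "
from plant import r
print(r.finish_job())"
```

```text
the job is handed in; nothing more can be done
None
```

The cup stands mouth-up on the worktop, and the arm is holding the strainer level and still over it, its flange about 16 mm above the rim and centred to about 1 mm by my measurements; I handed the job in at about 32 s, and no verdict was returned.

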